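# Find the stiff push switch on the repair bench

## Robot

A 6-joint arm with a two-finger parallel gripper is mounted at the origin on the work surface. World frame = base frame: x ahead of the robot, y to its left, z up, the work surface at z = 0. Lengths are in m, angles in rad, forces in N, time in s.
With the tool pointing down it reaches from about 0.275 to 0.725 m from the base axis. Payload 15.9 kg.
Tool frame: the origin (TCP) lies between the finger pads; the fingertips stand 17 mm ahead of it and the grasp point (between the pads) lies 2 mm behind it; z points along the fingers, y is the direction in which the jaws open and shut (so a half turn about z gives the same grasp; the last joint's range is limited). The gripper opens to 85 mm and grips with 20 to 120 N. Pads are 22 mm wide; open, the fingers measure 114 mm over their backs; the gripper's body (76 mm by 85 mm) begins 54 mm behind the grasp point. The pads swing forward as they close: fully open they stand 13 mm farther back than shut.
Start: joints at [-1.244, 0.213, -0.034, 1.323, 0, 1.571], TCP at [0.161, -0.474, 0.248] pointing down, gripper open.
Joint ranges: [-2.98, 2.98], [-0.74, 1.72], [-1.14, 1.35], [-2.1, 2.04], [-1.57, 1.44], [-3.14, 3.14]. Speed limits (rad/s): [1.89, 1.89, 2.39, 2.57, 3.14, 3.14].

## Interface

Orientations are given as a unit quaternion [x, y, z, w].
In Python, from cell import * gives the robot as it stands. The module is installed in compiled form; this text tells all that it offers.
- The arm moves only by the tool jog_arm, never from a script. Its argument "plan" is a list that holds one entry, the list of rows, each a list of 4 numbers: the shift along the tool's x, y, z normalised to -1 to 1, where 1 is 0.25 m, then the turn about the tool's z normalised to -1 to 1, where 1 is 120 degrees. In form: [[[tx, ty, tz, spin], ...]]. A call has 1 to 5 rows; each row shifts and turns the pose as measured when the row begins, along the tool's axes as they then stand; what a row does not reach is not made up. A row lasts 1/12 s, in which the tool goes at most 41.7 mm and 7.16 degrees, less where a joint would pass 70% of its speed; a pose out of reach is approached as far as the arm can. A call with a number of a shift or a turn outside -1 to 1 is refused whole. A call with a gripper value outside its range is refused whole. "jaw" is the opening, from 0 (shut) to 1 (fully open), set as the call begins (left out, the last holds). The fingers move at their own pace and stop on an object; "grip_force" is the grip in N (left out, the last holds). Time passes only in rows, so rows that do not move let the fingers close. It gives the time, the measured TCP pose, the force and the opening at its end, in the units of the state.
- sense(): the state, without advancing time (a new reading comes with each control period).
- get_image(name): name is "side" or "top" or "wrist"; returns (picture, depth): 480x640x3 uint8, red, green, blue; 480x640 float32, m along the optical axis (not along the pixel's ray), 0 where there is no reading.
- camera_info(name): a dict with "vertical_fov" (degrees; the focal length in pixels is half the picture's height over the tangent of half this angle, whatever the lens; pixels are square), "cx", "cy" (the principal point, pixels), "rvec" (rotation vector, rad) and "tvec" (3), from world to camera coordinates, as OpenCV has them. Camera axes: x right, y down, z forward; pixel columns grow to the right and rows downward; lengths in m; the calibration is good to about 2 mm. A picture is of the moment at which its call begins: read the wrist's pose just before it. camera_info takes no time and is no camera call; for the wrist camera it gives the pose at the moment of the call.
- sign_off(): hands the job in, once; it reports no verdict.
Trained networks look in the newest picture that a camera, given by its name, has taken for a name from the list of things; names that differ only in an ending like _2 or _b are one class to them, and where a whole thing is asked for, a point or a joint stands for the part that bears it (a point fixed in the world has none). Each returns a list of dicts, best first, with "score" (0 to 1); they miss things now and then, are a little off and sometimes report something else, mostly with a low value. They report only what shows in the picture. A call takes as long as a camera call. They do not tell look-alikes from the thing itself.
- recognise(camera, label): "box" ([left, top, right, bottom] in pixels, round what is visible of it).
The state is a dict: "time_s": time; "joint_positions": joint angles; "joint_vel": joint speeds; "effort": joint torques, N m; "eef_pos": TCP position; "tcp_rot": TCP orientation; "force": force on the tool from outside, world axes, zero at the start; "wrist_torque": the same for the moment, N m; "width": finger opening in m.
Only numpy, scipy, OpenCV 4.12 (cv2) and the standard library are available. Lean on these libraries where they do the work, as an engineer would, in place of code of your own. Each camera call takes 0.05 s, during which the arm holds its last target. There are 200 camera calls.

## Task

Gently press each of the three push switches in the black holder until it clicks and its cap stays down, never with more than 20 N, and feel how hard each one is to press. Then pick up the one that was clearly stiffer than the other two and set it down gently, upright, in the aluminium tray. Leave the two light switches in their pockets, and do not disturb the multimeter, bottle or spool.

Things in the scene. Friction and masses are not known exactly. Their poses are not given: they have to be found in the camera images.
- pocket_1 (a point): middle of the floor of the left (+y) pocket of the holder. In it stands a loose push switch: grey housing 40 x 40 x 34 mm tall, 0.13 kg, sides along the holder's x and y, on top a round black cap 24 mm wide. Cap top 46 mm above this floor when out; 7 mm of travel to a hard stop. Two switches click at about 4 N, one at about 8 N; which stands where changes. They look the same.
- pocket_2 (a point): middle of the floor of the middle pocket of the holder. In it stands a loose push switch: grey housing 40 x 40 x 34 mm tall, 0.13 kg, sides along the holder's x and y, on top a round black cap 24 mm wide. Cap top 46 mm above this floor when out; 7 mm of travel to a hard stop. Two switches click at about 4 N, one at about 8 N; which stands where changes. They look the same.
- pocket_3 (a point): middle of the floor of the right (-y) pocket of the holder. In it stands a loose push switch: grey housing 40 x 40 x 34 mm tall, 0.13 kg, sides along the holder's x and y, on top a round black cap 24 mm wide. Cap top 46 mm above this floor when out; 7 mm of travel to a hard stop. Two switches click at about 4 N, one at about 8 N; which stands where changes. They look the same.
- holder: fixed black strip with three square pockets 100 mm apart along its y, on a thin blue mat 220 x 340 mm. Origin under its centre on the bench. Pocket floors 8 mm above the bench, lips 5 mm high, 1.5 mm play round each switch. A cap's push-back force peaks about 2 mm down, then collapses (the click); past about 5 mm the cap pulls itself down and stays latched. Over 20 N damages it.
- tray: shallow open aluminium tray fixed on the bench, left or right of the holder: 150 mm in x, 140 mm in y, 20 mm tall, walls 4 mm, inner floor 4 mm above the bench. Origin: centre of its underside.
- meter: bystander: loose orange multimeter lying on its back, 150 mm in x, 80 mm in y, 34 mm tall (dial to 42 mm), on the other side of the holder from the tray; origin at the centre of its underside.
- flux: bystander: loose white plastic bottle, 42 mm across, 100 mm tall, beyond the holder; origin at the centre of its underside.
- spool: bystander: loose metal solder spool standing on its flange, 56 mm across, 40 mm tall, beyond the holder; origin at the centre of its underside.
Things that resemble listed ones, but are neither listed nor needed, are in the scene too. Of the things that look like the tray, the largest one is meant.

How it is judged:
By the outcome, as a careful person would: the job done as asked, in the order asked, and still so for the second after the job is handed in, with the robot touching nothing.
It also fails if it takes over 72 s, if anything falls off the work surface, if the arm or the gripper's body presses on something with over 40 N, if the wrist force passes 120 N, or if a joint passes its speed limit or range.

## Working session

There is one attempt and no reset: what is moved stays moved. The work goes in short steps, Python scripts to look and compute and a tool call to move; the robot and the scene stay as the last step left them, time stands still between calls to the robot, and variables do not carry over. Pictures are saved under pics/ and viewed, about 8 in all and at most 12, crops included, and the job is handed in when it is done.

Besides the shell and the picture viewer there is one more tool, called after "Call:" by a JSON object that holds its "op" and its "data". jog_arm: Moves the arm, as the interface text tells. Its arguments: {"type":"object","properties":{"plan":{"type":"array"},"jaw":{"type":"number"},"grip_force":{"type":"number"}},"required":["plan"]}

```bash
mkdir -p pics; cat > h.py <<'E'
from cell import *
import numpy as np, cv2
def cam(n):
    c=camera_info(n); f=240/np.tan(np.radians(c["vertical_fov"])/2)
    R=cv2.Rodrigues(np.array(c["rvec"],float))[0]; return f,c["cx"],c["cy"],R,np.array(c["tvec"],float).ravel()
def cloud(n,d):
    f,cx,cy,R,t=cam(n); v,u=np.mgrid[:480,:640]
    P=np.stack([(u-cx)/f*d,(v-cy)/f*d,d],-1)
    return (P-t)@R   # world
def atz(n,u,v,z):
    f,cx,cy,R,t=cam(n); r=R.T@np.array([(u-cx)/f,(v-cy)/f,1]); o=-R.T@t
    return o+r*(z-o[2])/r[2]
def save(n,img,s=1): cv2.imwrite(f"pics/{n}.png",cv2.resize(img[...,::-1],None,fx=s,fy=s))
E
python3 - <<'E'
from h import *
s=sense(); print(s)
for n in("top","side"):
    im,d=get_image(n); save(n+"1",im); np.save(n,d); np.save(n+"i",im); W=cloud(n,d)
    c=camera_info(n);print(n,c)
    for l in("pocket_1","holder","tray","meter","flux","spool"):
        for r in recognise(n,l)[:5]:
            b=r["box"]; u,v=int((b[0]+b[2])/2),int((b[1]+b[3])/2)
            print(l,round(r["score"],2),np.round(b),W[min(v,479),min(u,639)].round(3))
E
```

```text
{'time_s': 0.0, 'joint_positions': array([-1.24399340e+00,  2.13332587e-01, -3.50530396e-02,  1.32348830e+00,
        1.29093115e-06,  1.57080087e+00]), 'joint_vel': array([-5.99332413e-05,  1.08581284e-03, -8.70434162e-05, -3.12124028e-05,
       -5.08378444e-04, -6.12031116e-05]), 'effort': array([-8.38865890e-04, -6.86150408e+01,  4.87120414e+01,  1.70452113e-02,
       -3.28719648e-05,  1.05291801e-05]), 'eef_pos': array([ 0.16040777, -0.47323865,  0.24783033]), 'tcp_rot': array([ 9.86679885e-01,  1.62673030e-01, -8.70135210e-05, -5.31726181e-04]), 'force': array([-0.55958151,  0.52743129, -0.12133562]), 'wrist_torque': array([0.01342398, 0.02465409, 0.01653481]), 'width': 0.08502398141109702}
top {'vertical_fov': 42.08349839335601, 'cx': 310.5048535068412, 'cy': 235.7584331643911, 'rvec': array([ 2.18170587, -2.13026349,  0.11242087]), 'tvec': array([-0.10882745,  0.54228277,  1.44222894])}
pocket_1 0.75 [184. 219. 334. 323.] [0.46  0.023 0.052]
holder 0.59 [183. 219. 334. 324.] [0.457 0.023 0.052]
tray 0.7 [383. 231. 453. 300.] [ 0.484 -0.352  0.001]
tray 0.7 [407. 330. 463. 38
[... 176 characters left out ...]
08  0.079]
spool 0.7 [298. 128. 318. 154.] [ 0.773 -0.082  0.044]
side {'vertical_fov': 52.80642603902986, 'cx': 319.6203448190102, 'cy': 247.0855103380329, 'rvec': array([ 0.42558049, -2.65852863,  1.33495852]), 'tvec': array([0.45307473, 0.19665286, 1.04441013])}
pocket_1 0.86 [253. 251. 372. 366.] [0.473 0.068 0.008]
holder 0.8 [253. 251. 372. 364.] [0.474 0.064 0.008]
tray 0.92 [364. 176. 401. 195.] [ 0.444 -0.556  0.   ]
tray 0.85 [325. 200. 380. 230.] [ 0.49  -0.35   0.001]
tray 0.68 [408. 210. 440. 231.] [ 0.284 -0.396 -0.002]
meter 0.57 [181. 371. 271. 428.] [0.535 0.368 0.038]
flux 0.78 [180. 256. 203. 295.] [0.755 0.103 0.06 ]
spool 0.58 [212. 231. 230. 257.] [ 0.772 -0.064  0.028]
```

```bash
python3 - <<'E'
from h import *
im=np.load("topi.npy");d=np.load("top.npy");W=cloud("top",d)
save("crop1",im[110:400,90:550],1.7)
reg=np.zeros(d.shape,bool);reg[215:328,180:338]=1
m=(reg&(W[...,2]>.046)&(W[...,2]<.065)).astype(np.uint8)
n,l,st,c=cv2.connectedComponentsWithStats(m)
for i in range(1,n):
    if st[i,4]>15: p=W[l==i];print("cap",c[i].round(1),st[i,4],p.mean(0).round(4))
m=(reg&(W[...,2]>.034)&(W[...,2]<.065)).astype(np.uint8)
n,l,st,c=cv2.connectedComponentsWithStats(m)
for i in range(1,n):
    if st[i,4]>15:
        p=W[l==i][:,:2].astype(np.float32);print("hous",st[i,4],W[l==i].mean(0).round(4),cv2.minAreaRect(p))
reg[:]=0;reg[225:306,375:460]=1
m=reg&(W[...,2]>.012)&(W[...,2]<.03)
print("tray",m.sum(),cv2.minAreaRect(W[m][:,:2].astype(np.float32)))
E
```

```text
cap [297.2 262.8] 97 [ 0.4784 -0.0669  0.0524]
cap [254.8 267.6] 114 [0.4649 0.031  0.0522]
cap [212.5 271.3] 112 [0.4541 0.1288 0.0524]
hous 294 [ 0.4773 -0.0676  0.0453] ((0.4779663681983948, -0.06732583045959473), (0.040023282170295715, 0.03982124850153923), 3.5155577659606934)
hous 298 [0.4645 0.0308 0.0456] ((0.4649123549461365, 0.0315815806388855), (0.04023945704102516, 0.04053004831075668), 5.52907657623291)
hous 298 [0.4534 0.1293 0.0461] ((0.4536130428314209, 0.13069596886634827), (0.040119513869285583, 0.04054849222302437), 6.928411483764648)
tray 480 ((0.4848545491695404, -0.3473999500274658), (0.14993995428085327, 0.14208023250102997), 12.646665573120117)
```

View pics/crop1.png

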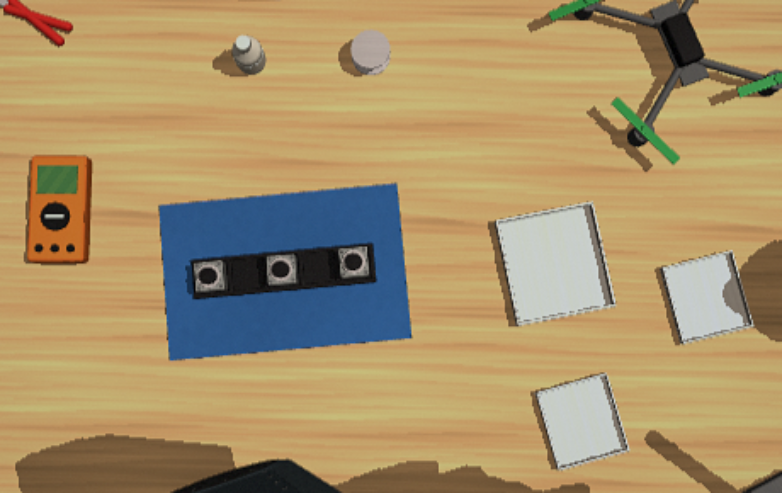

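```bash
cat >> h.py <<'E'
from scipy.spatial.transform import Rotation as Ro
def go(x,y,z,yaw):
    s=sense(); p=s["eef_pos"]; R=Ro.from_quat(s["tcp_rot"]).as_matrix()
    d=R.T@(np.array([x,y,z])-p)/.25; w=np.degrees(np.arctan2(R[1,0],R[0,0]))
    sp=((w-yaw+90)%180-90)/120
    n=max(np.linalg.norm(d)/.1667,abs(sp)/.0597)
    print("delta",d.round(4),"spin",round(sp,4),"rows",round(n,2),"yaw",round(w,2),"pos",p.round(4),"F",s["force"].round(2),"w",round(s["width"],4),"t",s["time_s"])
E
python3 -c "
from h import *
go(.478,-.067,.12,7)"
```

```text
delta [ 1.7248 -1.1322  0.5133] spin 0.0977 rows 12.75 yaw 18.73 pos [ 0.1605 -0.4735  0.2483] F [-0.37  0.33  0.22] w 0.0856 t 0.7
```

Call:
{"op": "jog_arm", "data": {"plan": [[[0.13,-0.085,0,0.05],[0.13,-0.085,0,0.048],[0.12,-0.1,0.02,0],[0.12,-0.1,0.02,0],[0.12,-0.1,0.02,0]]], "jaw": 0}}

```text
time_s: 1.12
eef_pos: [0.2922, -0.3301, 0.2328]
tcp_rot: [0.999, 0.052, 0.0, 0.001]
force: [0.7, -0.8, 0.4]
width: 0.0259
```

```bash
python3 -c "
from h import *
go(.478,-.067,.12,7)"
```

```text
delta [ 0.8482 -0.9708  0.4487] spin -0.0087 rows 8.19 yaw 5.95 pos [ 0.2922 -0.3301  0.2328] F [ 0.68 -0.83  0.36] w 0.0259 t 1.1167
```

Call:
{"op": "jog_arm", "data": {"plan": [[[0.1,-0.115,0.04,-0.009],[0.1,-0.115,0.04,0],[0.1,-0.115,0.04,0],[0.1,-0.115,0.04,0],[0.1,-0.115,0.04,0]]]}}

```text
time_s: 1.53
eef_pos: [0.4044, -0.165, 0.1822]
tcp_rot: [0.998, 0.061, 0.002, 0.003]
force: [1.1, -1.4, -0.2]
width: -0.0
```

```bash
python3 -c "
from h import *
go(.478,-.067,.12,7)"
```

```text
delta [ 0.339  -0.3546  0.2478] spin 0.0002 rows 3.3 yaw 7.02 pos [ 0.4044 -0.165   0.1822] F [ 1.07 -1.42 -0.19] w -0.0 t 1.5333
```

Call:
{"op": "jog_arm", "data": {"plan": [[[0.11,-0.115,0.08,0],[0.11,-0.115,0.08,0],[0.1,-0.11,0.07,0],[0.02,-0.02,0.01,0],[0,0,0,0]]]}}

```text
time_s: 1.95
eef_pos: [0.4773, -0.0622, 0.1232]
tcp_rot: [0.998, 0.065, 0.003, 0.003]
force: [-0.1, 0.1, 0.1]
width: -0.0001
```

```bash
python3 - <<'E'
from h import *
go(.478,-.067,.08,7)
im,d=get_image("wrist"); save("w1",im); W=cloud("wrist",d)
m=((W[...,2]>.049)&(W[...,2]<.06)).astype(np.uint8)
n,l,st,c=cv2.connectedComponentsWithStats(m)
for i in range(1,n):
    if st[i,4]>100: p=W[l==i];print("cap",c[i].round(1),st[i,4],p.mean(0).round(4),p.min(0).round(4),p.max(0).round(4))
for n in("side",):
    im,d=get_image(n); save("s2",im[200:400,200:440],3)
E
```

```text
delta [-0.0006  0.0185  0.1727] spin 0.0036 rows 1.04 yaw 7.43 pos [ 0.4773 -0.0622  0.1232] F [-0.14  0.09  0.1 ] w -0.0001 t 1.95
cap [128.3 268.4] 1917 [0.4659 0.0283 0.054 ] [0.4531 0.0172 0.049 ] [0.477  0.0409 0.0568]
cap [331.8 268.2] 1794 [ 0.4785 -0.0696  0.0541] [ 0.4659 -0.0816  0.049 ] [ 0.4897 -0.0581  0.0563]
```

View pics/w1.png

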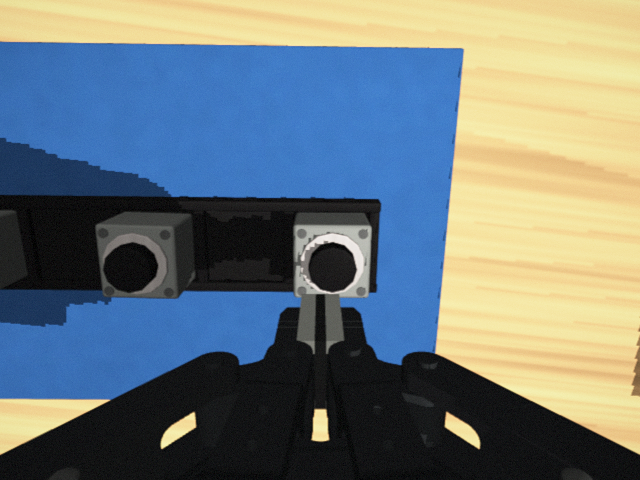

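View pics/s2.png

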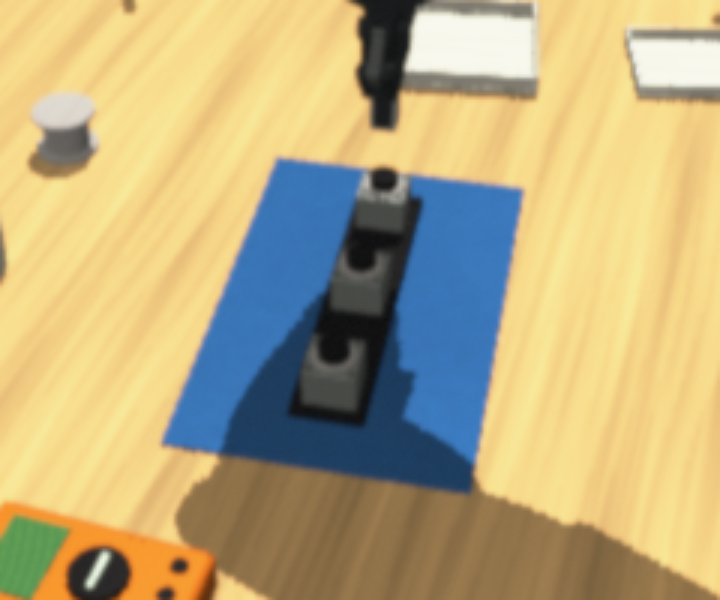

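Call:
{"op": "jog_arm", "data": {"plan": [[[0,0.026,0.07,0],[0.002,0,0.07,0],[0,0,0.035,0],[0,0,0,0],[0,0,0,0]]]}}

```text
time_s: 2.47
eef_pos: [0.4777, -0.0766, 0.0832]
tcp_rot: [0.998, 0.06, 0.006, 0.004]
force: [1.2, -0.3, 0.5]
width: -0.0
```

```bash
python3 -c "
from h import *
go(.4785,-.069,.071,7.2)"
```

```text
delta [ 0.0065 -0.0304  0.0486] spin -0.0022 rows 0.35 yaw 6.94 pos [ 0.4777 -0.0766  0.0832] F [ 1.25 -0.27  0.45] w -0.0 t 2.4667
```

Call:
{"op": "jog_arm", "data": {"plan": [[[0.006,-0.03,0.02,0],[0,0,0,0],[0,0,0,0]]]}}

```text
time_s: 2.72
eef_pos: [0.4789, -0.0696, 0.0801]
tcp_rot: [0.998, 0.059, 0.007, 0.004]
force: [-0.7, -0.8, -0.1]
width: -0.0001
```

```bash
python3 -c "
from h import *
go(.4785,-.069,.071,7.2);print(sense()['joint_vel'].round(3),sense()['tcp_rot'])"
```

```text
delta [-0.0019 -0.003   0.0362] spin -0.0032 rows 0.22 yaw 6.82 pos [ 0.4789 -0.0696  0.0801] F [-0.67 -0.77 -0.12] w -0.0001 t 2.7167
[ 0.011 -0.005 -0.004 -0.     0.005  0.012] [0.99819878 0.05940451 0.0070803  0.0044904 ]
```

Call:
{"op": "jog_arm", "data": {"plan": [[[-0.001,-0.002,0.014,0],[0,0,0.012,0],[0,0,0,0]]]}}

```text
time_s: 2.97
eef_pos: [0.4794, -0.0689, 0.074]
tcp_rot: [0.998, 0.06, 0.008, 0.005]
force: [-0.2, -0.1, -0.6]
width: -0.0002
```

Call:
{"op": "jog_arm", "data": {"plan": [[[0,0,0,0]]]}}

```text
time_s: 3.05
eef_pos: [0.4794, -0.0688, 0.074]
tcp_rot: [0.998, 0.06, 0.008, 0.005]
force: [0.6, -0.0, -0.1]
width: 0.0
```

Call:
{"op": "jog_arm", "data": {"plan": [[[0,0,0.008,0],[0,0,0.004,0],[0,0,0,0]]]}}

```text
time_s: 3.3
eef_pos: [0.4796, -0.0688, 0.0708]
tcp_rot: [0.998, 0.06, 0.008, 0.005]
force: [-0.8, 0.0, 1.6]
width: 0.0003
```

Call:
{"op": "jog_arm", "data": {"plan": [[[0,0,0.004,0]]]}}

```text
time_s: 3.38
eef_pos: [0.4796, -0.0688, 0.0699]
tcp_rot: [0.998, 0.06, 0.008, 0.005]
force: [-2.0, 0.1, 4.1]
width: -0.0002
```

Call:
{"op": "jog_arm", "data": {"plan": [[[0,0,0.004,0]]]}}

```text
time_s: 3.47
eef_pos: [0.4796, -0.0688, 0.0689]
tcp_rot: [0.998, 0.06, 0.008, 0.005]
force: [-1.5, -0.6, 3.6]
width: -0.0001
```

Call:
{"op": "jog_arm", "data": {"plan": [[[0,0,0.004,0]]]}}

```text
time_s: 3.55
eef_pos: [0.4796, -0.0688, 0.0679]
tcp_rot: [0.998, 0.06, 0.008, 0.005]
force: [-0.9, 0.8, 2.1]
width: -0.0001
```

Call:
{"op": "jog_arm", "data": {"plan": [[[0,0,0.004,0]]]}}

```text
time_s: 3.63
eef_pos: [0.4795, -0.0689, 0.0667]
tcp_rot: [0.998, 0.06, 0.008, 0.005]
force: [0.7, 0.3, 1.1]
width: -0.0001
```

Call:
{"op": "jog_arm", "data": {"plan": [[[0,0,0.004,0]]]}}

```text
time_s: 3.72
eef_pos: [0.4796, -0.0689, 0.0656]
tcp_rot: [0.998, 0.06, 0.008, 0.005]
force: [-0.1, 0.7, 0.7]
width: -0.0001
```

Call:
{"op": "jog_arm", "data": {"plan": [[[0,0,0.002,0]]]}}

```text
time_s: 3.8
eef_pos: [0.4795, -0.0689, 0.0648]
tcp_rot: [0.998, 0.06, 0.008, 0.005]
force: [-0.1, 1.2, 0.5]
width: -0.0001
```

Call:
{"op": "jog_arm", "data": {"plan": [[[0,0,-0.06,0],[0,0,-0.06,0],[0,0,0,0]]]}}

```text
time_s: 4.05
eef_pos: [0.4782, -0.0686, 0.0945]
tcp_rot: [0.998, 0.06, 0.007, 0.004]
force: [0.6, -0.1, 0.3]
width: 0.0005
```

```bash
python3 - <<'E'
from h import *
go(.4655,.030,.085,7.2)
im,d=get_image("wrist"); W=cloud("wrist",d)
m=((W[...,2]>.0455)&(W[...,2]<.06)).astype(np.uint8)
n,l,st,c=cv2.connectedComponentsWithStats(m)
for i in range(1,n):
    if st[i,4]>100: p=W[l==i];print("cap",c[i].round(1),st[i,4],p.mean(0).round(4),np.median(p,0).round(4))
E
```

```text
delta [-0.0037 -0.3979  0.0342] spin -0.0027 rows 2.4 yaw 6.88 pos [ 0.4782 -0.0686  0.0945] F [ 0.63 -0.06  0.34] w 0.0005 t 4.05
cap [318.4 280.7] 1076 [ 0.4809 -0.0688  0.0462] [ 0.4809 -0.0687  0.0461]
cap [ 85.1 292.8] 2747 [0.4664 0.0284 0.0523] [0.4666 0.0283 0.0528]
```

Call:
{"op": "jog_arm", "data": {"plan": [[[-0.001,-0.15,0,0],[-0.001,-0.15,0,0],[0,-0.08,0,0],[0,0,0,0],[0,0,0,0]]]}}

```text
time_s: 4.52
eef_pos: [0.4654, 0.0278, 0.0893]
tcp_rot: [0.998, 0.058, 0.006, 0.005]
force: [-1.3, -0.6, 0.6]
width: -0.0002
```

```bash
python3 -c "
from h import *
go(.466,.0295,.074,7.2)"
```

```text
delta [ 0.0026 -0.0071  0.0611] spin -0.0046 rows 0.37 yaw 6.64 pos [0.4654 0.0278 0.0893] F [-1.27 -0.57  0.64] w -0.0002 t 4.5167
```

Call:
{"op": "jog_arm", "data": {"plan": [[[0.002,-0.007,0.03,-0.004],[0,0,0.024,0],[0,0,0.008,0],[0,0,0,0]]]}}

```text
time_s: 4.85
eef_pos: [0.4657, 0.0279, 0.0707]
tcp_rot: [0.998, 0.062, 0.005, 0.005]
force: [1.5, 2.0, 2.6]
width: 0.0002
```

Call:
{"op": "jog_arm", "data": {"plan": [[[0,0,0,0]]]}}

```text
time_s: 4.93
eef_pos: [0.4659, 0.0275, 0.0704]
tcp_rot: [0.998, 0.062, 0.005, 0.005]
force: [0.8, 1.7, 4.1]
width: 0.0
```

Call:
{"op": "jog_arm", "data": {"plan": [[[0,0,0.003,0]]]}}

```text
time_s: 5.02
eef_pos: [0.4661, 0.0273, 0.0698]
tcp_rot: [0.998, 0.061, 0.006, 0.004]
force: [-1.5, 2.1, 5.2]
width: 0.0001
```

Call:
{"op": "jog_arm", "data": {"plan": [[[0,0,0.003,0]]]}}

```text
time_s: 5.1
eef_pos: [0.4661, 0.0271, 0.0691]
tcp_rot: [0.998, 0.061, 0.006, 0.004]
force: [-1.8, 2.4, 3.6]
width: -0.0002
```

Call:
{"op": "jog_arm", "data": {"plan": [[[0,0,0.003,0]]]}}

```text
time_s: 5.18
eef_pos: [0.4662, 0.027, 0.0684]
tcp_rot: [0.998, 0.061, 0.006, 0.004]
force: [-0.8, 0.6, 3.0]
width: 0.0001
```

Call:
{"op": "jog_arm", "data": {"plan": [[[0,0,0.004,0]]]}}

```text
time_s: 5.27
eef_pos: [0.4663, 0.0269, 0.0675]
tcp_rot: [0.998, 0.061, 0.006, 0.004]
force: [-0.5, 1.3, 1.7]
width: -0.0003
```

Call:
{"op": "jog_arm", "data": {"plan": [[[0,0,0.004,0]]]}}

```text
time_s: 5.35
eef_pos: [0.4663, 0.0267, 0.0664]
tcp_rot: [0.998, 0.061, 0.006, 0.004]
force: [-0.6, -0.2, -0.0]
width: 0.0001
```

Call:
{"op": "jog_arm", "data": {"plan": [[[0,0,0.004,0]]]}}

```text
time_s: 5.43
eef_pos: [0.4663, 0.0266, 0.0653]
tcp_rot: [0.998, 0.061, 0.006, 0.005]
force: [0.1, 0.3, 0.4]
width: 0.0001
```

Call:
{"op": "jog_arm", "data": {"plan": [[[0,0,0.002,0]]]}}

```text
time_s: 5.52
eef_pos: [0.4662, 0.0264, 0.0645]
tcp_rot: [0.998, 0.061, 0.006, 0.005]
force: [-0.4, -0.5, -0.7]
width: -0.0003
```

Call:
{"op": "jog_arm", "data": {"plan": [[[0,0,-0.06,0],[0,0,-0.06,0],[0,0,0,0]]]}}

```text
time_s: 5.77
eef_pos: [0.4647, 0.0264, 0.0942]
tcp_rot: [0.998, 0.061, 0.004, 0.005]
force: [1.6, 0.8, 1.2]
width: -0.0002
```

```bash
python3 - <<'E'
from h import *
go(.4545,.1285,.09,7.2)
im,d=get_image("wrist"); W=cloud("wrist",d)
m=((W[...,2]>.0455)&(W[...,2]<.06)).astype(np.uint8)
n,l,st,c=cv2.connectedComponentsWithStats(m)
for i in range(1,n):
    if st[i,4]>100: p=W[l==i];print("cap",c[i].round(1),st[i,4],p.mean(0).round(4),np.median(p,0).round(4))
E
```

```text
delta [ 0.0086 -0.4105  0.0127] spin -0.0021 rows 2.46 yaw 6.95 pos [0.4647 0.0264 0.0942] F [1.57 0.83 1.2 ] w -0.0002 t 5.7667
cap [ 74.9 286.9] 2807 [0.4549 0.1272 0.0522] [0.4551 0.127  0.0528]
cap [307.4 280.3] 1281 [0.467  0.0309 0.0462] [0.467  0.0314 0.0461]
cap [536.8 281.8] 1515 [ 0.478  -0.0688  0.0462] [ 0.4782 -0.0688  0.0461]
```

Both latched, both light. Now pocket_1.

Call:
{"op": "jog_arm", "data": {"plan": [[[0.003,-0.15,0,0],[0.003,-0.15,0,0],[0.002,-0.09,0,0],[0,0,0,0],[0,0,0,0]]]}}

```text
time_s: 6.23
eef_pos: [0.4585, 0.0876, 0.0901]
tcp_rot: [0.996, 0.087, 0.002, -0.011]
force: [-0.6, -0.1, -0.3]
width: -0.0001
```

```bash
python3 -c "
from h import *
go(.4545,.1285,.075,7.2)"
```

```text
delta [ 0.0124 -0.1627  0.0641] spin 0.0236 rows 1.05 yaw 10.03 pos [0.4585 0.0876 0.0901] F [-0.64 -0.08 -0.27] w -0.0001 t 6.2333
```

```bash
python3 -c "
from h import *
s=sense();print(s['joint_positions'].round(3),s['joint_vel'].round(3),s['effort'].round(1),s['wrist_torque'])
print(Ro.from_quat(s['tcp_rot']).as_matrix().round(3))
im,d=get_image('side');save('s3',im[150:400,180:440],2.5)"
```

```text
[ 0.175  0.234 -0.423  0.908  0.021  3.141] [ 0.012  0.007 -0.003 -0.005  0.007  0.004] [  1.1 -65.2  43.4  -0.1   0.3  -0. ] [-0.03567909 -0.01330717  0.04284362]
[[ 0.985  0.174  0.001]
 [ 0.174 -0.984  0.022]
 [ 0.005 -0.021 -1.   ]]
```

View pics/s3.png

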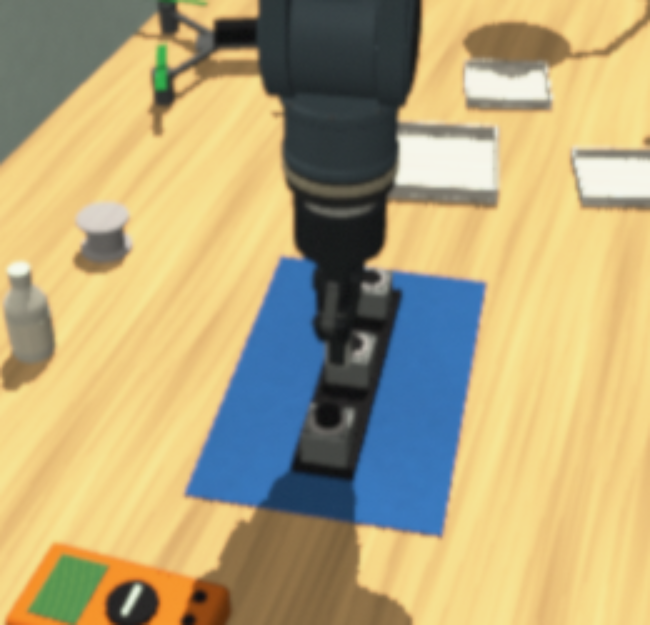

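Call:
{"op": "jog_arm", "data": {"plan": [[[0,0,-0.04,-0.059],[0,0,-0.04,-0.059],[0,0,0,-0.059],[0,0,0,-0.059],[0,0,0,-0.059]]]}}

```text
time_s: 6.7
eef_pos: [0.4581, 0.0835, 0.1098]
tcp_rot: [0.921, 0.388, 0.004, -0.009]
force: [-0.5, -0.2, -0.4]
width: -0.0002
```

Call:
{"op": "jog_arm", "data": {"plan": [[[0,0,0,-0.059],[0,0,0,-0.059],[0,0,0,-0.059],[0,0,0,-0.059],[0,0,0,-0.059]]]}}

```text
time_s: 7.12
eef_pos: [0.4583, 0.0794, 0.1091]
tcp_rot: [0.757, 0.653, 0.005, -0.007]
force: [-0.2, -0.7, -0.0]
width: -0.0001
```

```bash
python3 -c "
from h import *
go(.4545,.1285,.09,97.2);print(sense()['joint_positions'].round(2))
print(Ro.from_quat(sense()['tcp_rot']).as_matrix().round(3))"
```

```text
delta [ 0.1906 -0.0439  0.0798] spin -0.1307 rows 2.19 yaw 81.52 pos [0.4583 0.0794 0.1091] F [-0.22 -0.74 -0.04] w -0.0001 t 7.1167
[ 0.16  0.22 -0.39  0.96  0.02  1.88]
[[ 0.148  0.989 -0.001]
 [ 0.989 -0.147  0.018]
 [ 0.017 -0.003 -1.   ]]
```

Call:
{"op": "jog_arm", "data": {"plan": [[[0,0,0,-0.059],[0,0,0,-0.059],[0,0,0,-0.01],[0,0,0,0]]]}}

```text
time_s: 7.45
eef_pos: [0.4583, 0.0762, 0.1083]
tcp_rot: [0.66, 0.751, 0.005, -0.006]
force: [0.1, -0.0, 0.3]
width: 0.0001
```

```bash
python3 -c "
from h import *
go(.4545,.1285,.09,97.2)"
```

```text
delta [0.2083 0.0117 0.0767] spin 0.0017 rows 1.33 yaw 97.4 pos [0.4583 0.0762 0.1083] F [ 0.05 -0.03  0.26] w 0.0001 t 7.45
```

Call:
{"op": "jog_arm", "data": {"plan": [[[0.11,0.006,0.03,0],[0.1,0.006,0.03,0],[0,0,0,0],[0,0,0,0]]]}}

```text
time_s: 7.78
eef_pos: [0.4553, 0.1278, 0.0935]
tcp_rot: [0.664, 0.747, 0.005, -0.005]
force: [0.9, 0.5, 0.5]
width: -0.0001
```

```bash
python3 -c "
from h import *
go(.4545,.1285,.076,97.2)"
```

```text
delta [ 0.0021 -0.003   0.0699] spin -0.0041 rows 0.42 yaw 96.71 pos [0.4553 0.1278 0.0935] F [0.85 0.53 0.51] w -0.0001 t 7.7833
```

Call:
{"op": "jog_arm", "data": {"plan": [[[0.002,-0.003,0.03,-0.004],[0,0,0.024,0],[0,0,0,0],[0,0,0,0]]]}}

```text
time_s: 8.12
eef_pos: [0.4545, 0.1264, 0.0784]
tcp_rot: [0.663, 0.749, 0.005, -0.005]
force: [0.6, 0.6, 0.6]
width: 0.0
```

Call:
{"op": "jog_arm", "data": {"plan": [[[0,0,0,0]]]}}

```text
time_s: 8.2
eef_pos: [0.4545, 0.1259, 0.0783]
tcp_rot: [0.663, 0.749, 0.005, -0.005]
force: [0.6, -0.8, -0.1]
width: -0.0001
```

Call:
{"op": "jog_arm", "data": {"plan": [[[0.008,0,0.012,0],[0.002,0,0.012,0],[0,0,0.002,0]]]}}

```text
time_s: 8.45
eef_pos: [0.4546, 0.1281, 0.0717]
tcp_rot: [0.664, 0.748, 0.005, -0.005]
force: [1.1, -0.4, 0.8]
width: 0.0001
```

Call:
{"op": "jog_arm", "data": {"plan": [[[0,0,0.003,0]]]}}

```text
time_s: 8.53
eef_pos: [0.4546, 0.1281, 0.0709]
tcp_rot: [0.664, 0.748, 0.005, -0.005]
force: [-0.4, -0.0, 3.6]
width: 0.0004
```

Call:
{"op": "jog_arm", "data": {"plan": [[[0,0,0.003,0]]]}}

```text
time_s: 8.62
eef_pos: [0.4547, 0.1281, 0.0702]
tcp_rot: [0.664, 0.748, 0.005, -0.005]
force: [-1.9, -1.5, 7.6]
width: 0.0001
```

Call:
{"op": "jog_arm", "data": {"plan": [[[0,0,0.003,0]]]}}

```text
time_s: 8.7
eef_pos: [0.4547, 0.1282, 0.0697]
tcp_rot: [0.664, 0.748, 0.005, -0.004]
force: [-2.4, -1.4, 8.3]
width: 0.0001
```

Clearly stiffer. Continue to latch.

Call:
{"op": "jog_arm", "data": {"plan": [[[0,0,0.004,0]]]}}

```text
time_s: 8.78
eef_pos: [0.4547, 0.1281, 0.0689]
tcp_rot: [0.664, 0.748, 0.005, -0.004]
force: [-3.5, -2.1, 7.5]
width: -0.0003
```

Call:
{"op": "jog_arm", "data": {"plan": [[[0,0,0.004,0]]]}}

```text
time_s: 8.87
eef_pos: [0.4547, 0.1281, 0.0681]
tcp_rot: [0.664, 0.748, 0.005, -0.004]
force: [-2.9, -1.4, 5.7]
width: 0.0001
```

Call:
{"op": "jog_arm", "data": {"plan": [[[0,0,0.004,0]]]}}

```text
time_s: 8.95
eef_pos: [0.4547, 0.1282, 0.0673]
tcp_rot: [0.664, 0.748, 0.005, -0.004]
force: [-2.2, -1.9, 3.1]
width: 0.0003
```

Call:
{"op": "jog_arm", "data": {"plan": [[[0,0,0.004,0]]]}}

```text
time_s: 9.03
eef_pos: [0.4546, 0.1282, 0.0663]
tcp_rot: [0.664, 0.748, 0.005, -0.004]
force: [-0.0, 0.7, -0.8]
width: -0.0
```

Call:
{"op": "jog_arm", "data": {"plan": [[[0,0,0.003,0]]]}}

```text
time_s: 9.12
eef_pos: [0.4547, 0.1282, 0.0655]
tcp_rot: [0.663, 0.748, 0.005, -0.004]
force: [0.2, -0.4, -0.1]
width: 0.0
```

Call:
{"op": "jog_arm", "data": {"plan": [[[0,0,-0.06,0],[0,0,-0.06,0],[0,0,0,0],[0,0,0,0]]]}}

```text
time_s: 9.45
eef_pos: [0.4541, 0.1277, 0.0953]
tcp_rot: [0.663, 0.748, 0.005, -0.005]
force: [0.1, -0.2, 0.7]
width: 0.0003
```

Call:
{"op": "jog_arm", "data": {"plan": [[[0,0,0,0],[0,0,0,0],[0,0,0,0],[0,0,0,0],[0,0,0,0]]], "jaw": 1}}

```text
time_s: 9.87
eef_pos: [0.4533, 0.1276, 0.093]
tcp_rot: [0.663, 0.748, 0.004, -0.005]
force: [0.2, 0.1, 0.2]
width: 0.0605
```

```bash
python3 - <<'E'
from h import *
go(.4545,.1285,.036,97.2)
print(Ro.from_quat(sense()['tcp_rot']).as_matrix().round(3))
im,d=get_image("wrist"); save("w2",im); W=cloud("wrist",d)
for a,b in((.0445,.06),(.035,.0445)):
  m=((W[...,2]>a)&(W[...,2]<b)).astype(np.uint8)
  n,l,st,c=cv2.connectedComponentsWithStats(m)
  for i in range(1,n):
    if st[i,4]>100: p=W[l==i];print("c",c[i].round(1),st[i,4],p.mean(0).round(4),cv2.minAreaRect(p[:,:2].astype(np.float32)))
E
```

```text
delta [1.00e-04 5.60e-03 2.28e-01] spin -0.0027 rows 1.37 yaw 96.87 pos [0.4533 0.1276 0.093 ] F [0.24 0.07 0.19] w 0.0605 t 9.8667
[[-0.12   0.993 -0.003]
 [ 0.993  0.12   0.013]
 [ 0.013 -0.001 -1.   ]]
c [321.6 282.2] 3179 [0.4535 0.1295 0.0463] ((0.4537590742111206, 0.12895365059375763), (0.03188614174723625, 0.03175986185669899), 71.51512908935547)
c [321.8 272.6] 4440 [0.4532 0.1323 0.0421] ((0.4535461366176605, 0.12891414761543274), (0.04011988267302513, 0.04026087373495102), 7.525427341461182)
c [320.  430.7] 1109 [0.4625 0.0489 0.0396] ((0.46330684423446655, 0.047605738043785095), (0.03995145112276077, 0.006458688527345657), 6.126892566680908)
```

View pics/w2.png

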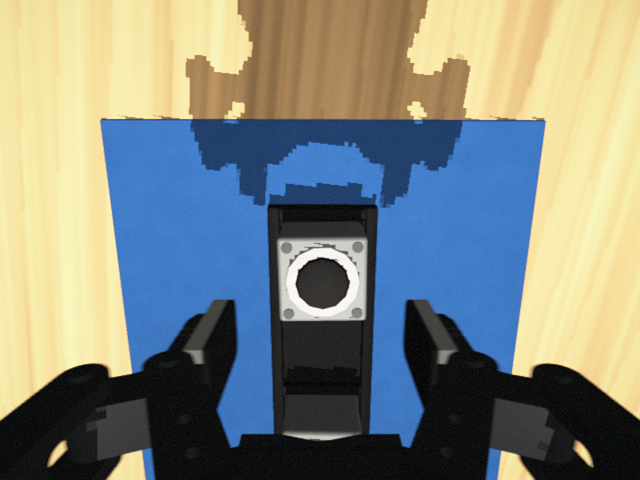

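Call:
{"op": "jog_arm", "data": {"plan": [[[0.006,0.003,0.07,-0.003],[0,0,0.07,0],[0,0,0.04,0],[0,0,0,0],[0,0,0,0]]], "jaw": 1}}

```text
time_s: 10.33
eef_pos: [0.4541, 0.1299, 0.0466]
tcp_rot: [0.661, 0.75, 0.004, -0.005]
force: [0.4, 0.1, -0.2]
width: 0.0853
```

```bash
python3 -c "
from h import *
go(.4536,.129,.032,97.2)"
```

```text
delta [-0.004  -0.0025  0.0584] spin 0.0004 rows 0.35 yaw 97.25 pos [0.4541 0.1299 0.0466] F [ 0.4   0.06 -0.23] w 0.0853 t 10.3333
```

Call:
{"op": "jog_arm", "data": {"plan": [[[-0.004,-0.002,0.03,0],[0,0,0.024,0],[0,0,0,0],[0,0,0,0]]]}}

```text
time_s: 10.67
eef_pos: [0.4545, 0.1291, 0.0333]
tcp_rot: [0.661, 0.75, 0.005, -0.005]
force: [0.3, -1.5, -0.4]
width: 0.0853
```

Call:
{"op": "jog_arm", "data": {"plan": [[[0,0,0,0],[0,0,0,0],[0,0,0,0],[0,0,0,0],[0,0,0,0]]], "jaw": 0, "grip_force": 25}}

```text
time_s: 11.08
eef_pos: [0.4552, 0.1292, 0.0343]
tcp_rot: [0.661, 0.75, 0.006, -0.004]
force: [0.4, -0.2, -2.2]
width: 0.0392
```

Call:
{"op": "jog_arm", "data": {"plan": [[[0,0,0,0],[0,0,0,0]]]}}

```text
time_s: 11.25
eef_pos: [0.4552, 0.1292, 0.0344]
tcp_rot: [0.661, 0.75, 0.006, -0.004]
force: [-1.0, -0.3, -1.1]
width: 0.0395
```

Call:
{"op": "jog_arm", "data": {"plan": [[[0,0,-0.02,0],[0,0,-0.04,0],[0,0,-0.08,0],[0,0,-0.1,0],[0,0,-0.1,0]]]}}

```text
time_s: 11.67
eef_pos: [0.4512, 0.127, 0.1186]
tcp_rot: [0.661, 0.75, 0.001, -0.007]
force: [0.5, 1.1, -0.6]
width: 0.0401
```

Call:
{"op": "jog_arm", "data": {"plan": [[[-0.04,0,-0.08,0],[-0.08,0,-0.05,0],[0,0,0,0]]]}}

```text
time_s: 11.92
eef_pos: [0.4569, 0.0969, 0.158]
tcp_rot: [0.66, 0.751, 0.004, -0.005]
force: [0.6, 0.3, -1.3]
width: 0.0392
```

```bash
python3 - <<'E'
from h import *
go(.486,-.3475,.13,100)
im,d=get_image("side");save("s4",im[120:400,180:440],2.1)
im,d=get_image("top");W=cloud("top",d);reg=np.zeros(d.shape,bool);reg[225:306,375:460]=1
m=reg&(W[...,2]>.012)&(W[...,2]<.03)
print("tray",m.sum(),cv2.minAreaRect(W[m][:,:2].astype(np.float32)))
E
```

```text
delta [-1.779  -0.1123  0.0894] spin -0.0219 rows 10.71 yaw 97.37 pos [0.4569 0.0969 0.158 ] F [ 0.59  0.25 -1.27] w 0.0392 t 11.9167
tray 485 ((0.48484861850738525, -0.3477138578891754), (0.14983727037906647, 0.14176274836063385), 12.607349395751953)
```

View pics/s4.png

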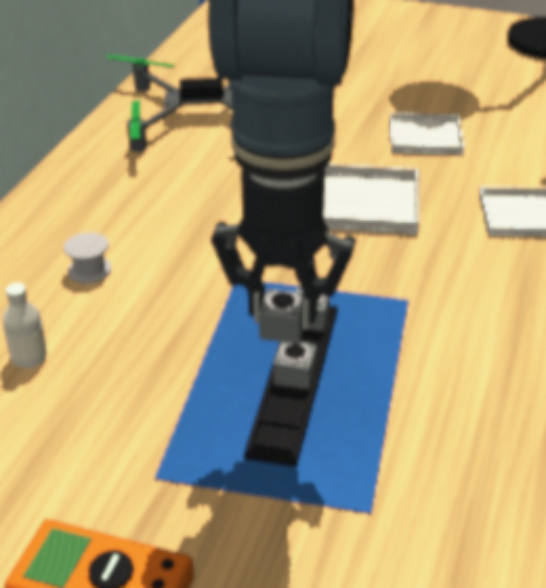

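Call:
{"op": "jog_arm", "data": {"plan": [[[-0.13,-0.01,0,0],[-0.16,-0.01,0,0],[-0.16,-0.01,0,0],[-0.16,-0.01,0,0],[-0.16,-0.01,0,0]]]}}

```text
time_s: 12.43
eef_pos: [0.4672, -0.0919, 0.1499]
tcp_rot: [0.655, 0.755, 0.003, -0.009]
force: [0.9, 0.2, -1.1]
width: 0.0397
```

```bash
python3 -c "
from h import *
go(.486,-.3475,.13,100)"
```

```text
delta [-1.0242 -0.0695  0.0623] spin -0.0158 rows 6.17 yaw 98.11 pos [ 0.4672 -0.0919  0.1499] F [ 0.9   0.21 -1.15] w 0.0397 t 12.4333
```

Call:
{"op": "jog_arm", "data": {"plan": [[[-0.16,-0.01,0,0],[-0.16,-0.01,0,0],[-0.16,-0.01,0,0],[-0.16,-0.01,0,0],[-0.15,-0.01,0,0]]]}}

```text
time_s: 12.85
eef_pos: [0.4802, -0.2958, 0.1416]
tcp_rot: [0.655, 0.756, 0.003, -0.012]
force: [1.1, -0.0, -1.9]
width: 0.0396
```

Call:
{"op": "jog_arm", "data": {"plan": [[[-0.1,-0.01,0,0],[0,0,0,0],[0,0,0,0]]]}}

```text
time_s: 13.1
eef_pos: [0.4802, -0.3273, 0.1367]
tcp_rot: [0.657, 0.754, 0.002, -0.014]
force: [0.2, 0.2, -2.1]
width: 0.0394
```

```bash
python3 -c "
from h import *
go(.486,-.3475,.08,100)
print(Ro.from_quat(sense()['tcp_rot']).as_matrix().round(3))"
```

```text
delta [-0.0889  0.0154  0.2247] spin -0.0177 rows 1.45 yaw 97.87 pos [ 0.4802 -0.3273  0.1367] F [ 0.15  0.23 -2.12] w 0.0394 t 13.1
[[-0.137  0.99  -0.018]
 [ 0.99   0.137  0.022]
 [ 0.024 -0.015 -1.   ]]
```

Call:
{"op": "jog_arm", "data": {"plan": [[[-0.04,0.008,0.05,0],[-0.04,0.008,0.08,0],[0,0,0.08,0],[0,0,0,0],[0,0,0,0]]]}}

```text
time_s: 13.52
eef_pos: [0.4866, -0.34, 0.0799]
tcp_rot: [0.655, 0.755, 0.003, -0.016]
force: [0.9, -0.9, -0.7]
width: 0.0394
```

```bash
python3 -c "
from h import *
go(.486,-.3475,.034,100)"
```

```text
delta [-0.0344 -0.0033  0.1828] spin -0.0161 rows 1.12 yaw 98.07 pos [ 0.4866 -0.34    0.0799] F [ 0.9  -0.93 -0.68] w 0.0394 t 13.5167
```

Call:
{"op": "jog_arm", "data": {"plan": [[[-0.03,0,0.05,0],[0,0,0.05,0],[0,0,0.04,0],[0,0,0,0],[0,0,0,0]]]}}

```text
time_s: 13.93
eef_pos: [0.4888, -0.3455, 0.045]
tcp_rot: [0.654, 0.756, 0.003, -0.015]
force: [-0.2, 0.7, -1.4]
width: 0.0391
```

Call:
{"op": "jog_arm", "data": {"plan": [[[0,0,0,0]]]}}

```text
time_s: 14.02
eef_pos: [0.4889, -0.3455, 0.0453]
tcp_rot: [0.654, 0.756, 0.003, -0.015]
force: [-0.7, 0.2, -1.2]
width: 0.0392
```

Call:
{"op": "jog_arm", "data": {"plan": [[[0,0,0.022,0],[0,0,0.022,0],[0,0,0,0],[0,0,0,0]]]}}

```text
time_s: 14.35
eef_pos: [0.4896, -0.3458, 0.0349]
tcp_rot: [0.654, 0.756, 0.003, -0.014]
force: [-0.6, 0.6, -1.4]
width: 0.0396
```

Call:
{"op": "jog_arm", "data": {"plan": [[[0,0,0.004,0],[0,0,0,0]]]}}

```text
time_s: 14.52
eef_pos: [0.4896, -0.3459, 0.0339]
tcp_rot: [0.654, 0.756, 0.003, -0.014]
force: [-1.2, 0.5, -1.0]
width: 0.0396
```

Call:
{"op": "jog_arm", "data": {"plan": [[[0,0,0.004,0],[0,0,0,0]]]}}

```text
time_s: 14.68
eef_pos: [0.4896, -0.3459, 0.033]
tcp_rot: [0.654, 0.756, 0.003, -0.013]
force: [0.1, -0.6, -1.5]
width: 0.0397
```

Call:
{"op": "jog_arm", "data": {"plan": [[[0,0,0.004,0],[0,0,0,0]]]}}

```text
time_s: 14.85
eef_pos: [0.4897, -0.346, 0.0321]
tcp_rot: [0.654, 0.756, 0.003, -0.013]
force: [-0.2, -0.2, -1.9]
width: 0.0393
```

Call:
{"op": "jog_arm", "data": {"plan": [[[0,0,0.003,0],[0,0,0,0]]]}}

```text
time_s: 15.02
eef_pos: [0.4897, -0.346, 0.0313]
tcp_rot: [0.654, 0.756, 0.003, -0.013]
force: [0.9, 0.2, -1.1]
width: 0.0396
```

Call:
{"op": "jog_arm", "data": {"plan": [[[0,0,0.003,0],[0,0,0,0]]]}}

```text
time_s: 15.18
eef_pos: [0.4898, -0.346, 0.0307]
tcp_rot: [0.654, 0.756, 0.003, -0.013]
force: [-0.5, 0.8, -0.7]
width: 0.0393
```

Call:
{"op": "jog_arm", "data": {"plan": [[[0,0,0.003,0],[0,0,0,0]]]}}

```text
time_s: 15.35
eef_pos: [0.4899, -0.346, 0.0307]
tcp_rot: [0.654, 0.756, 0.003, -0.013]
force: [0.1, 0.9, -1.9]
width: 0.0396
```

Call:
{"op": "jog_arm", "data": {"plan": [[[0,0,0.002,0],[0,0,0,0]]]}}

```text
time_s: 15.52
eef_pos: [0.4899, -0.346, 0.0306]
tcp_rot: [0.654, 0.756, 0.003, -0.013]
force: [-1.0, 0.3, -0.9]
width: 0.0396
```

Call:
{"op": "jog_arm", "data": {"plan": [[[0,0,0.004,0]]]}}

```text
time_s: 15.6
eef_pos: [0.4899, -0.3461, 0.0302]
tcp_rot: [0.654, 0.756, 0.003, -0.013]
force: [-9.9, 5.9, 29.6]
width: 0.0396
```

Call:
{"op": "jog_arm", "data": {"plan": [[[0,0,0.004,0]]]}}

```text
time_s: 15.68
eef_pos: [0.4898, -0.3461, 0.0302]
tcp_rot: [0.654, 0.756, 0.003, -0.012]
force: [-8.8, 6.8, 26.0]
width: 0.0398
```

Call:
{"op": "jog_arm", "data": {"plan": [[[0,0,-0.001,0],[0,0,0,0]]]}}

```text
time_s: 15.85
eef_pos: [0.4899, -0.3462, 0.031]
tcp_rot: [0.654, 0.756, 0.003, -0.012]
force: [0.4, -0.6, -1.1]
width: 0.0396
```

Call:
{"op": "jog_arm", "data": {"plan": [[[0,0,0,0],[0,0,0,0],[0,0,0,0],[0,0,0,0]]], "jaw": 0.85}}

```text
time_s: 16.18
eef_pos: [0.49, -0.3462, 0.0304]
tcp_rot: [0.654, 0.756, 0.003, -0.012]
force: [0.3, -0.4, 1.1]
width: 0.0728
```

Call:
{"op": "jog_arm", "data": {"plan": [[[0,0,-0.04,0],[0,0,-0.08,0],[0,0,-0.12,0],[0,0,-0.15,0],[0,0,-0.15,0]]]}}

```text
time_s: 16.6
eef_pos: [0.4879, -0.3461, 0.1641]
tcp_rot: [0.654, 0.756, 0.002, -0.019]
force: [0.9, 0.3, 0.5]
width: 0.0727
```

Call:
{"op": "jog_arm", "data": {"plan": [[[-0.16,0,-0.05,0],[-0.16,0,0,0],[-0.16,0,0,0],[-0.1,0,0,0],[0,0,0,0]]]}}

```text
time_s: 17.02
eef_pos: [0.5121, -0.4955, 0.1894]
tcp_rot: [0.653, 0.758, 0.003, -0.01]
force: [-1.6, 0.2, -0.5]
width: 0.0726
```

```bash
python3 - <<'E'
from h import *
go(.5,-.35,.2,97)
im,d=get_image("top"); save("t5",im[110:400,90:550],1.7); W=cloud("top",d)
im2,_=get_image("side"); save("s5",im2[150:450,150:450],2)
m=((W[...,2]>.034)&(W[...,2]<.06)).astype(np.uint8)
n,l,st,c=cv2.connectedComponentsWithStats(m)
for i in range(1,n):
    if st[i,4]>100: p=W[l==i];print(c[i].round(),st[i,4],p.mean(0).round(4),np.percentile(p[:,2],[5,50,97]).round(4),cv2.minAreaRect(p[:,:2].astype(np.float32)))
for l in("meter","flux","spool"):
    print(l,[np.round(r["box"]) for r in recognise("side",l)[:1]])
E
```

```text
delta [ 0.5835  0.0381 -0.0315] spin 0.0126 rows 3.51 yaw 98.51 pos [ 0.5121 -0.4955  0.1894] F [-1.64  0.18 -0.52] w 0.0726 t 17.0167
[512.  81.] 361 [ 0.9265 -0.5703  0.0477] [0.0366 0.0485 0.0556] ((0.9311437010765076, -0.5689428448677063), (0.03393279388546944, 0.11890160292387009), 82.3088607788086)
[438. 110.] 380 [ 0.8507 -0.3923  0.0476] [0.0363 0.0487 0.0562] ((0.8435665369033813, -0.39145123958587646), (0.04502585530281067, 0.11924540996551514), 18.35916519165039)
[491. 134.] 550 [ 0.795  -0.5176  0.0495] [0.0347 0.0533 0.0594] ((0.7951814532279968, -0.5188707113265991), (0.128948375582695, 0.08225924521684647), 15.705619812011719)
[307. 138.] 395 [ 0.778  -0.083   0.0397] [0.0354 0.0396 0.0449] ((0.7782385349273682, -0.0831080749630928), (0.05477755516767502, 0.054234735667705536), 31.78375244140625)
[545. 155.] 396 [ 0.7467 -0.6447  0.0476] [0.036  0.0488 0.0556] ((0.7500414252281189, -0.6487078666687012), (0.04559487849473953, 0.11974366009235382), 8.963534355163574)
[469. 186.] 378 [ 0.6697 -0.4664  0.0482] [0.0363 0.0491 0.0561] ((0.677390456199646, -0.4779830873012543
[... 515 characters left out ...]
(0.04006247594952583, 0.039987385272979736), 7.513082027435303)
[298. 264.] 291 [ 0.4774 -0.0675  0.0435] [0.0371 0.0434 0.0509] ((0.477713406085968, -0.06762424856424332), (0.03962399810552597, 0.03989235684275627), 7.741418361663818)
[255. 268.] 294 [0.4647 0.0313 0.0438] [0.0373 0.0437 0.0514] ((0.46506020426750183, 0.03169470280408859), (0.04012644290924072, 0.039977625012397766), 5.996783256530762)
[299. 460.] 171 [ 0.0354 -0.0834  0.0473] [0.0363 0.0473 0.0594] ((0.03295694291591644, -0.07982350140810013), (0.10551995038986206, 0.023455269634723663), 40.43455123901367)
meter [array([180., 369., 271., 430.])]
flux [array([181., 255., 202., 292.])]
spool [array([211., 231., 232., 254.])]
```

View pics/t5.png

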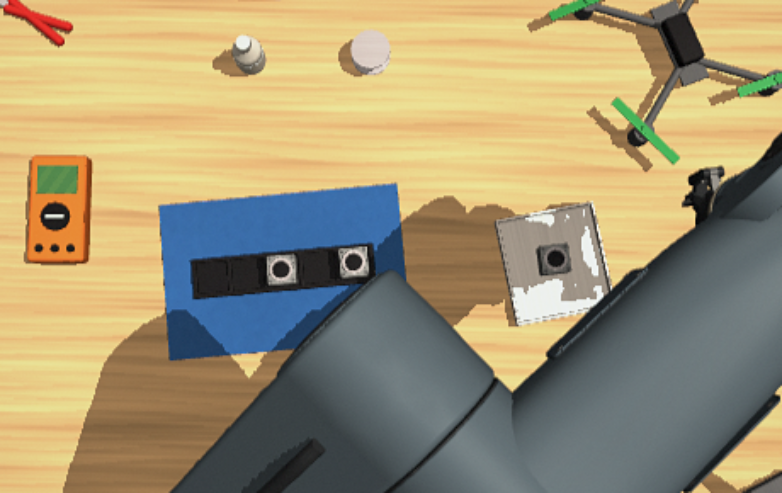

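View pics/s5.png

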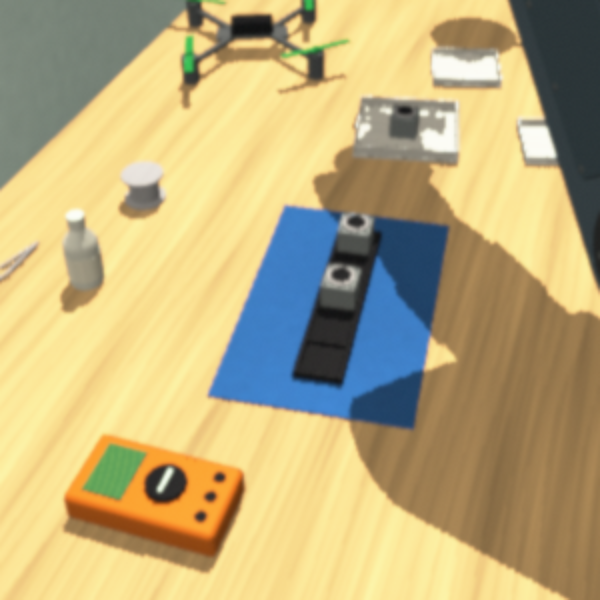

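The switch stands upright in the large tray (crop pixel 554,259). The two light switches are in their pockets (281,269 and 354,262), and the bystanders have not moved. The gripper is clear of everything.

```bash
python3 -c "
from cell import *
print(sign_off())"
```

```text
the job is handed in; nothing more can be done
None
```

I pressed all three switches until they latched. The stiff one, from the left pocket (pocket_1), now stands upright in the largest tray. The job was handed in at about 17 s of robot time.

- **Press forces:** pocket_3 peaked at about 4 N, pocket_2 at about 5 N and pocket_1 at about 8.3 N. These are readings between short steps; none came near 20 N.
- **Caps:** all three stayed down. Depth images showed each cap about 4 mm above its housing after pressing, where a cap that is out stands 12 mm above.
- **Final check:** the top and side pictures show the switch about 5 mm from the tray centre, with its footprint level. The two light switches are still in their pockets. The multimeter, bottle and spool are where they were, within measuring noise.

Three things did not go cleanly:

- **Firm set-down:** on touching the tray floor, the last two small steps pressed the switch down with about 26–30 N for roughly 0.2 s before I eased off and released. That was more than intended. The load went through the gripped housing, not the cap.
- **Wrist joint limit:** the last joint reached the end of its range (3.141 rad) on the way to pocket_1. I turned the tool 90° there and carried on.
- **Tool tilt:** the tool carried a tilt of about 1–2° from then on. It did not affect the grasp or the placing.

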